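# Check the lathe dust extractor's filter against the lamp

### The arm

A 7-joint arm with a two-finger parallel gripper is mounted at the origin on the work surface. World frame = base frame: x ahead of the robot, y to its left, z up, the work surface at z = 0. Lengths are in mm, angles in rad, forces in N, time in s.
With the tool pointing down it reaches from about 425 to 1025 mm from the base axis. Payload 9.4 kg.
Tool frame: the origin (TCP) lies midway between the tips of the shut fingers; the grasp point (between the pads) lies robot.tcp_to_grasp behind it (robot.tcp_to_grasp is the distance from the TCP to the grasp point, in mm); x points along the fingers, z is the direction in which the jaws open and shut, and the axes are right-handed (so a half turn about x gives the same grasp; the last joint's range is limited). The gripper opens to 85 mm and grips with 20 to 120 N. Pads are 22 mm wide; open, the fingers measure 114 mm over their backs; the gripper's body (76 mm by 85 mm) begins 54 mm behind the grasp point. The pads swing forward as they close: fully open they stand 13 mm farther back than shut.
Start: joints at [1.069, 0.599, -0.003, 1.599, 0.002, 0.943, -0.08], TCP at [298.791, -660.566, 231.275] pointing down, gripper open.
Joint ranges: [-2.57, 2.57], [-0.35, 1.97], [-1.29, 1.29], [0.11, 2.56], [-1.05, 4.19], [0.11, 1.86], [-2.63, 2.63]. Speed limits (rad/s): [2.22, 2.22, 3.01, 3.01, 3.14, 3.14, 3.14].

### API

Orientations are given as a unit quaternion [w, x, y, z].
In Python, from workcell import robot gives the robot as it stands. Calls block until the motion is done:
- robot.move_ptp(position, orientation): joint-space move of the TCP to a pose.
- robot.move_straight(position, max_speed=150, ori=None): straight line of the TCP; ori=None keeps the orientation; max_speed is the mean speed in mm/s.
- robot.movej(angles): joint-space move.
- robot.move_gripper(opening, effort=None): finger opening in mm; effort is the grip in N (None keeps the last); returns when the fingers have stopped.
- robot.hold(seconds).
- robot.inverse_kinematics(position, orientation): joint angles nearest the present ones, or None.
- robot.observe(): the state.
- robot.camera(name): name is "scene" or "side" or "wrist"; returns a dict with "frame" (420x560x3 uint8, red, green, blue), "fx", "fy", "cx", "cy" (pixels), "k1" (the pictures are not rectified: a ray, as slopes to the right and down, at radius r is drawn at 1 + k1 r^2 times it, then the intrinsics apply), "rvec" (rotation vector, rad) and "tvec" (3), from world to camera coordinates, as OpenCV has them; the wrist camera has in their place "mount" (4x4, takes a point from camera to tool coordinates, whose origin is the TCP and whose axes are the tool frame's). Camera axes: x right, y down, z forward; pixel columns grow to the right and rows downward; lengths in mm; the calibration is good to about 2 mm. A picture is of the moment at which its call begins: read the wrist's pose just before it. There is no depth.
A pose or a line that the arm cannot do raises robot.PlanningError and nothing moves.
- robot.job_done(): hands the job in, once; it reports no verdict.
Trained networks look in a picture, given as the dict that the camera call returned (one of the last four; its "shot" number tells which), for a name from the list of things; names that differ only in an ending like _2 or _b are one class to them, and where a whole thing is asked for, a point or a joint stands for the part that bears it (a point fixed in the world has none). Each returns a list of dicts, best first, with "score" (0 to 1); they miss things now and then, are a little off and sometimes report something else, mostly with a low value. They report only what shows in the picture. A call takes as long as a camera call.
- robot.find_in(picture, target): "location" ([x, y, z] in mm, in world coordinates, good to about 4 mm: the middle of the surface that is visible of it).
- robot.silhouettes(picture, target): "mask" (420x560 bool, what is visible of it).
The state is a dict: "clock": time; "joint_positions": joint angles; "joint_vel": joint speeds; "tau": joint torques, N m; "tool_pos": TCP position; "tool_rot": TCP orientation; "wrist_force": force on the tool from outside, world axes, zero at the start; "wrist_torque": the same for the moment, N m; "width": finger opening in mm.
Only numpy, scipy, OpenCV 4.12 (cv2) and the standard library are available. Lean on these libraries where they do the work, as an engineer would, in place of code of your own. Each camera call takes 0.05 s, during which the arm holds its last target. There are 200 camera calls.

### The job

Check the dust extractor's filter: first shut the damper in its duct by swinging its lever round until it snaps in fully across the duct, and only then lift the box's hinged top flap up so that it stands open by itself. Draw the filter cassette up out of the box and, keeping it upright, hold it up to the bench lamp: centred in front of the shade's mouth, about 8 cm from it, broad face square to the light. Finish while still holding it there, still and clear of the box and the lamp, with the damper shut and the flap standing open, and leave the jar, the chuck key and the turned foot where they are.

Things in the scene. Friction and masses are not known exactly. Their poses are not given: they have to be found in the camera images.
- extractor: Fixed grey steel filter box 200 (x) x 180 (y) x 130 mm, 4 mm walls, open top under the flap. Origin: centre of the box's underside; x to its back, y to the duct side. Fan and motor behind, to x = 262. 60 mm duct at x = -50, axis 70 high, runs along +y and down at y = 335. Inside, the cassette stands in U guides at its two y ends, at x = 0; 80 mm free before and behind it.
- damper (a joint): Damper lever on the duct: 0 = along the duct, pointing away from the box (open); 1.571 = across it, pointing to the extractor's +x (shut, end stop). Turns clockwise from above. It stays where it is left by light friction; at 1.25 to 1.41 rad its sprung plunger resists, riding over a stud, then snaps it on to the stop. Under 3 N at the knob moves it. Starts open or partly open (0 to 0.6).
- damper_knob (a point): Grip height of the damper's knob: an upright black peg of 14 mm diameter and 40 mm height on the lever's end, 70 mm from the pivot. The point is on its axis, 15 mm under its top, 25 mm above the lever's steel strip (18 mm wide), 142 mm above the bench.
- damper_pivot (a point): The damper lever's pivot axis, at the top face of the lever strip, 117 mm above the bench (extractor x = -50, y = 160).
- flap (a joint): Top flap of the box: 0 = shut, grows as it opens upward and back, stop at 1.9 rad (the handle then on its far side); stiff hinge, it stays where it is left. About 3 N at the handle moves it. Sheet 205 x 184 mm, 4 mm thick, its top face 136 mm above the bench when shut. It covers the whole box top.
- flap_handle (a point): Middle of the flap's bow handle: a round bar of 10 mm diameter along the extractor's y, 90 mm long, 38 mm clear height (bar axis) over the flap's outer face, 25 mm from its front edge; when shut 174 mm above the bench.
- flap_hinge (a point): Hinge axis of the flap, along the extractor's y, at the box's back top edge, 132 mm above the bench. The handle lies 180 mm in front of it and 42 mm above it when shut.
- filter: Loose filter cassette, 0.13 to 0.25 kg: upright grey frame 14 mm thick (x), 130 wide (y), 95 high (z), pleated paper inside; on top a pull tab 14 thick, 50 wide, 25 high. Origin: centre of its underside. Stands 4 mm above the bench in the box's guides (1.5 mm play), square to the box, tab top 124 mm above the bench, hidden by the shut flap. Broad faces look along x.
- filter_tab (a point): Centre of the cassette's pull tab, 107.5 mm above its underside.
- filter_mid (a point): Centre of the cassette's pleated face, 47.5 mm above its underside.
- lamp: Bench lamp, fixed: round foot of 140 mm diameter, gooseneck at the back, blue cone shade lying level. Origin: centre of the foot's underside; the light shines level along its +x; z up.
- lamp_mouth (a point): Centre of the lamp shade's open mouth (120 mm diameter), 50 mm ahead (x) of the lamp's origin and 220 mm above the bench.
- jar: Small amber jar with white cap, 52 mm diameter, 62 mm high; bystander.
- chuck_key: Steel T-handle chuck key lying flat, 80 x 70 x 14 mm; bystander.
- turned_foot: Small turned wooden foot, 52 mm diameter, 57 mm high; bystander.

How it is judged:
By the outcome, as a careful person would: the job done as asked, in the order asked, and still so for the second after the job is handed in, while the arm keeps its last pose, push and grip.
It also fails if it takes over 64 s, if anything falls off the work surface, if the arm or the gripper's body presses on something with over 40 N, if the wrist force passes 120 N, or if a joint passes its speed limit or range.

## Working session

There is one attempt and no reset: what is moved stays moved. The work goes in short steps, each a Python script; the robot and the scene stay as the last script left them, time stands still between calls to the robot, and variables do not carry over. Pictures are saved under pics/ and viewed, about 8 in all and at most 12, crops included, and the job is handed in when it is done.

```bash
ls; mkdir -p pics
python3 - <<'E'
from workcell import robot
import cv2,numpy as np
print(robot.tcp_to_grasp)
s=robot.observe();print(s)
for n in ("scene","side"):
    p=robot.camera(n); cv2.imwrite(f"pics/{n}1.png",p["frame"][:,:,::-1])
    print({k:v for k,v in p.items() if k!="frame"})
    for t in ["extractor","damper_knob","damper_pivot","flap","flap_handle","flap_hinge","lamp","lamp_mouth","jar","chuck_key","turned_foot"]:
        try: print(n,t,[(np.round(r["location"]).tolist(),round(r["score"],2)) for r in robot.find_in(p,t)[:2]])
        except Exception as e: print(n,t,e)
E
```

```text
pics
18.700000000000003
{'clock': 0.0, 'joint_positions': array([ 1.06930218,  0.60011839, -0.00254375,  1.60015268,  0.00180905,
        0.94289214, -0.07976695]), 'joint_vel': array([ 1.36813064e-04, -1.09217522e-03,  2.17745147e-04,  1.86225515e-03,
        8.76711707e-04, -3.86163767e-07,  1.75034109e-03]), 'tau': array([ 7.61763404e-04, -7.76437926e+01,  1.56454124e+00, -2.58004707e+01,
        1.22405446e-02,  8.92548094e-03,  6.48988916e-06]), 'tool_pos': array([ 298.57994915, -660.13318151,  230.41367583]), 'tool_rot': array([ 0.59369182,  0.3835878 ,  0.59467725, -0.38307883]), 'wrist_force': array([-0.23162787,  0.68275581,  0.58485218]), 'wrist_torque': array([-0.01777806,  0.00936314, -0.02642989]), 'width': 85.40708521468709}
{'fx': 544.884693250247, 'fy': 544.884693250247, 'cx': 271.15232083252863, 'cy': 212.98559139315435, 'k1': 0.03301570485483145, 'rvec': array([ 1.88242094,  1.89881228, -0.56431834]), 'tvec': array([  66.00081262, -380.60819478, 1752.60919272]), 'shot': 1}
scene extractor [([576.0, 94.0, 118.0], 0.59)]
scene damper_knob [([497.0, 265.0, 119.0], 0.81
[... 586 characters left out ...]
rvec': array([ 2.24527253, -0.11390935,  0.04726414]), 'tvec': array([-552.39141936,   97.14349011, 1220.92131124]), 'shot': 2}
side extractor [([571.0, 38.0, 102.0], 0.92)]
side damper_knob [([543.0, 56.0, 142.0], 0.69), ([502.0, 267.0, 122.0], 0.58)]
side damper_pivot [([500.0, 269.0, 121.0], 0.58)]
side flap [([544.0, 56.0, 139.0], 0.79)]
side flap_handle [([502.0, 265.0, 120.0], 0.72), ([545.0, 53.0, 140.0], 0.71)]
side flap_hinge []
side lamp [([504.0, -408.0, 222.0], 0.74), ([493.0, 266.0, 124.0], 0.6)]
side lamp_mouth [([503.0, -412.0, 228.0], 0.57)]
side jar [([403.0, -215.0, 48.0], 0.88)]
side chuck_key [([644.0, -215.0, 11.0], 0.88)]
side turned_foot [([702.0, -349.0, 24.0], 0.65)]
```

View pics/scene1.png

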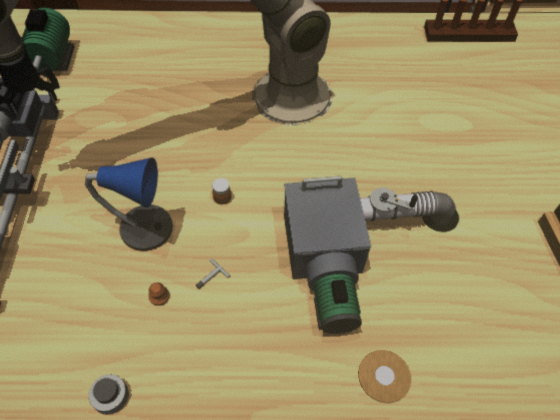

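View pics/side1.png

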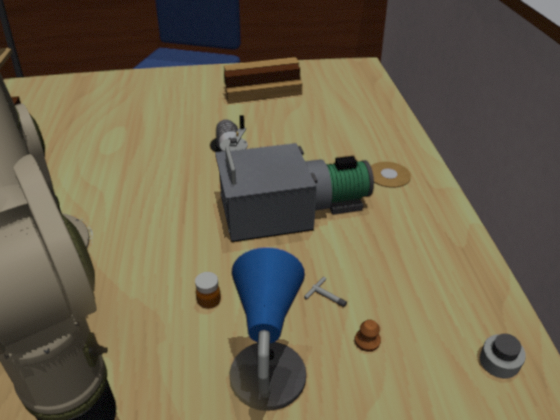

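Scene: the box has its handle toward the robot, at (322,182) px. The duct runs right, with its knob near (412,203). The lamp is on the left with its mouth at (155,180) facing right. Next I get wrist views of the box and lamp.

```bash
cat > h.py <<'E'
from workcell import robot
import cv2,numpy as np
from scipy.spatial.transform import Rotation as Rn
def down(psi,tilt=0):
    x=np.array([0,0,-1.]);z=np.array([np.cos(psi),np.sin(psi),0]);y=np.cross(z,x)
    q=Rn.from_matrix(np.c_[x,y,z]).as_quat(); return [q[3],q[0],q[1],q[2]]
def ext(p,st=None):
    """R,t world->cam"""
    if "mount" in p:
        q=st["tool_rot"];R=Rn.from_quat([q[1],q[2],q[3],q[0]]).as_matrix()
        T=np.eye(4);T[:3,:3]=R;T[:3,3]=st["tool_pos"]
        M=np.linalg.inv(T@np.asarray(p["mount"])); return M[:3,:3],M[:3,3]
    return cv2.Rodrigues(np.asarray(p["rvec"]))[0],np.asarray(p["tvec"])
def proj(c,P):
    X=np.atleast_2d(P)@c["R"].T+c["t"]; s=X[:,:2]/X[:,2:]
    s=s*(1+c["k1"]*(s**2).sum(1,keepdims=True)); return s*[c["fx"],c["fy"]]+[c["cx"],c["cy"]]
def back(c,uv,z):
    s0=(np.atleast_2d(uv)-[c["cx"],c["cy"]])/[c["fx"],c["fy"]]; s=s0.copy()
    for _ in range(20): s=s0/(1+c["k1"]*(s**2).sum(1,keepdims=True))
    d=np.c_[s,np.ones(len(s))]@c["R"]; o=-c["R"].T@c["t"]
    return o+d*((z-o[2])/d[:,2])[:,None]
def shot(name,fn=None):
    st=robot.observe(); p=robot.camera(name); R,t=ext(p,st)
    c={k:p[k] for k in("fx","fy","cx","cy","k1")};c.update(R=R,t=t,frame=p["frame"])
    if fn: cv2.imwrite(f"pics/{fn}.png",p["frame"][:,:,::-1]); np.save(f"pics/{fn}.npy",c,allow_pickle=True)
    return p,c
def load(fn): return np.load(f"pics/{fn}.npy",allow_pickle=True).item()
E
python3 - <<'E'
from h import *
shot("scene","sc");shot("side","sd")
p,c=shot("wrist","w0");print(np.round(p["mount"],3))
q0=robot.observe()["joint_positions"]
for pos in ([480,130,430],[480,-260,430],[450,100,480]):
    for psi in (0,np.pi/2,np.pi,-np.pi/2):
        j=robot.inverse_kinematics(pos,down(psi)); print(pos,psi,None if j is None else np.round(j,2))
E
```

```text
[[ 1.00000e-03 -2.93000e-01  9.56000e-01 -1.41565e+02]
 [ 1.00000e-03 -9.56000e-01 -2.93000e-01  7.38950e+01]
 [ 1.00000e+00  2.00000e-03 -0.00000e+00  6.70000e-01]
 [ 0.00000e+00  0.00000e+00  0.00000e+00  1.00000e+00]]
[480, 130, 430] 0 [ 0.18  0.18 -0.66  1.8   0.12  1.2  -0.52]
[480, 130, 430] 1.5707963267948966 [ 0.5   0.28 -1.11  1.79  0.26  1.24  0.89]
[480, 130, 430] 3.141592653589793 [ 0.49  0.27 -1.1   1.79  0.25  1.24  2.47]
[480, 130, 430] -1.5707963267948966 [ 0.11  0.17 -0.57  1.8   0.1   1.2  -2.07]
[480, -260, 430] 0 [ 0.69  0.22 -0.37  1.72  0.09  1.21  0.29]
[480, -260, 430] 1.5707963267948966 [ 1.    0.28 -0.79  1.7   0.21  1.24  1.73]
[480, -260, 430] 3.141592653589793 [-0.42  0.33  1.13  1.78 -0.32  1.23 -2.34]
[480, -260, 430] -1.5707963267948966 [ 0.38  0.2   0.01  1.74 -0.    1.2  -1.18]
[450, 100, 480] 0 [ 0.31  0.1  -0.71  1.77  0.06  1.3  -0.42]
[450, 100, 480] 1.5707963267948966 [ 0.67  0.17 -1.15  1.76  0.16  1.32  1.05]
[450, 100, 480] 3.141592653589793 None
[450, 100, 480] -1.5707963267948966 [ 0.22  0.09 -0.61  1.77  0.05  1.3  -1.97]
```

Run:
```python
from h import *
robot.move_ptp([515,-380,430],down(0))
p,c=shot("wrist","wl"); m=robot.silhouettes(p,"lamp"); print([(r["score"],r["mask"].sum()) for r in m])
robot.move_ptp([520,120,430],down(0))
p,c=shot("wrist","wb")
for t in ["damper_knob","flap","flap_handle","damper_pivot"]:
    print(t,[(np.round(r["location"]).tolist(),round(r["score"],2)) for r in robot.find_in(p,t)[:2]])
print(robot.observe()["clock"],np.round(robot.observe()["joint_positions"],2))
```

```text
[(0.83, np.int64(8486))]
damper_knob [([496.0, 260.0, 118.0], 0.73)]
flap [([547.0, 84.0, 140.0], 0.76)]
flap_handle [([546.0, 82.0, 137.0], 0.83)]
damper_pivot [([497.0, 258.0, 113.0], 0.86)]
5.0167 [ 0.2   0.24 -0.67  1.73  0.16  1.22 -0.51]
```

View pics/wb.png

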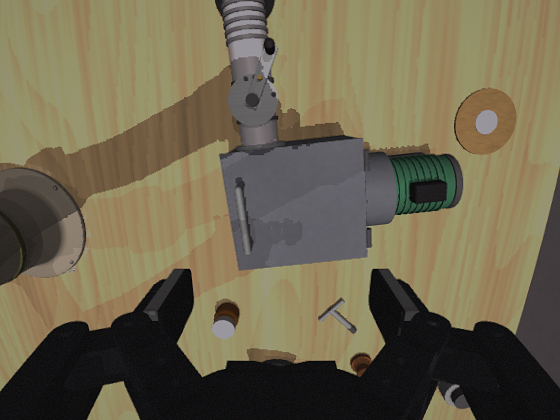

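View pics/wl.png

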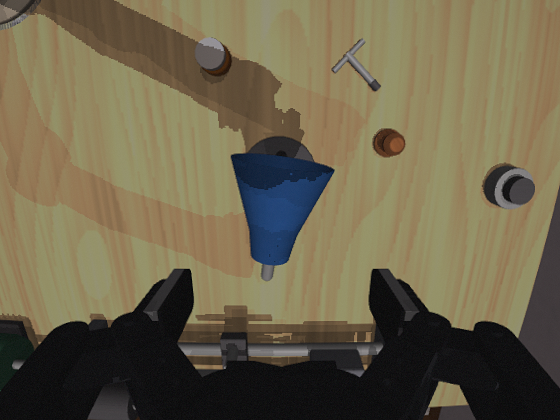

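The wrist picture shows the flap corners at about (221,153), (361,138), (367,258) and (239,270) px. The handle runs (240,182)–(248,250), the pivot is at (252,100) and the knob top at (269,46). The lamp mouth rim runs (232,155)–(334,170), with the cone narrowing to (270,262).

```bash
cat > fit.py <<'E'
from h import *
from scipy.optimize import least_squares, minimize
c=load("wb")
def W(x,y,a,P): P=np.atleast_2d(np.array(P,float)); r=P.copy(); r[:,0]=x+np.cos(a)*P[:,0]-np.sin(a)*P[:,1]; r[:,1]=y+np.sin(a)*P[:,0]+np.cos(a)*P[:,1]; return r
uv=np.array([[221,153],[361,138],[367,258],[239,270],[240,182],[248,250],[252,100],[269,44]],float)
def pts(v):
    x,y,a,k=v
    return W(x,y,a,[[-105,92,136],[100,92,136],[100,-92,136],[-105,-92,136],[-80,45,174],[-80,-45,174],[-50,160,120],[-50+70*np.sin(k),160+70*np.cos(k),157]])
r=least_squares(lambda v:(proj(c,pts(v))-uv).ravel(),[570,80,0,.3],x_scale=[10,10,.1,.1])
print("box",np.round(r.x,3));print(np.round((proj(c,pts(r.x))-uv),1).tolist())
np.save("box.npy",r.x)
# lamp
def bl(c):
    f=c["frame"].astype(int); m=((f[...,2]>f[...,0]*1.5+10)&(f[...,2]>f[...,1]*1.25)).astype(np.uint8)
    n,l,s,_=cv2.connectedComponentsWithStats(m); 
    return l,s
cams=[]
for n,seed in(("wl",(220,275)),("sc",(180,130)),("sd",(300,268))):
    cc=load(n);l,s=bl(cc);m=(l==l[seed]).astype(np.uint8); print(n,l[seed],m.sum()); 
    # convex closing
    k,_=cv2.findContours(m,0,2); h=cv2.convexHull(np.vstack(k)); m2=np.zeros_like(m);cv2.fillPoly(m2,[h],1); cams.append((cc,m2))
th=np.linspace(0,2*np.pi,40)
def cone(v):
    x,y,a,L,rb=v
    out=[]
    for d,R in((50,60),(50-L,rb)): out.append(np.c_[np.full(40,d),R*np.cos(th),220+R*np.sin(th)])
    return W(x,y,a,np.vstack(out))
def cost(v,full=False):
    o=[]
    for cc,m in cams:
        h=cv2.convexHull(np.round(proj(cc,cone(v))*16).astype(np.int32)); z=np.zeros_like(m); cv2.fillConvexPoly(z,h,1,shift=4)
        o.append(1-(z&m).sum()/(z|m).sum())
    return o if full else sum(o)
best=min((minimize(cost,[515,-445,a,120,25],method="Nelder-Mead",options=dict(initial_simplex=np.array([[515,-445,a,120,25]]+[(np.array([515,-445,a,120,25])+np.eye(5)[i]*[25,25,.2,30,10][i]) for i in range(5)]),maxiter=600)) for a in(1.3,1.55,1.8)),key=lambda r:r.fun)
print("lamp",np.round(best.x,3),cost(best.x,True)); np.save("lamp.npy",best.x)
print("mouth",W(*best.x[:3],[[50,0,220]]))
v=cams
E
python3 fit.py
python3 - <<'E'
from h import *
import numpy as np
q=robot.observe()["joint_positions"];b=np.load("box.npy");print(q.round(2))
E
```

```text
box [5.47163e+02 7.19800e+01 1.06000e-01 4.95000e-01]
[[-1.9, -0.4], [3.4, -1.0], [0.7, -0.9], [-0.8, -0.2], [-2.2, 6.8], [-0.9, 0.8], [0.5, -1.6], [1.1, -2.6]]
wl 1 7086
sc 1 1170
sd 3 4459
lamp [ 508.175 -400.967    1.45   117.615   21.18 ] [np.float64(0.030795439654042744), np.float64(0.3764817449027975), np.float64(0.060790871532559465)]
mouth [[ 514.20851051 -351.33287096  220.        ]]
[ 0.2   0.24 -0.67  1.73  0.16  1.22 -0.51]
```

```bash
cat >> fit.py <<'E'
print("foot sc",back(load("sc"),[[147,228]],12),"sd",back(load("sd"),[[268,374]],12))
l=best.x
for n in("wl","sc","sd"):
    cc=load(n);f=cc["frame"].copy()[...,::-1].copy()
    for d,R in((50,60),(50-l[3],l[4])):
        cv2.polylines(f,[np.round(proj(cc,W(*l[:3],np.c_[np.full(40,d),R*np.cos(th),220+R*np.sin(th)]))).astype(np.int32)],True,(0,255,255),1)
    cv2.polylines(f,[np.round(proj(cc,W(*l[:3],np.c_[70*np.cos(th),70*np.sin(th),0*th]))).astype(np.int32)],True,(0,0,255),1)
    b=r.x
    cv2.polylines(f,[np.round(proj(cc,pts(b)[:4])).astype(np.int32)],True,(255,0,255),1)
    u,w={"wl":(200,100),"sc":(70,140),"sd":(160,200)}[n]
    np.save(f"/tmp/{n}.npy",f[w:w+200,u:u+260] if n!="sc" else f[w:w+130,u:u+169])
a=[cv2.resize(np.load(f"/tmp/{n}.npy"),(400,300)) for n in("wl","sc","sd")]
cv2.imwrite("pics/ov.png",np.vstack([np.hstack(a[:2]),np.hstack([a[2],a[2]*0])]))
E
python3 fit.py | tail -3
```

```text
lamp [ 508.175 -400.967    1.45   117.615   21.18 ] [np.float64(0.030795439654042744), np.float64(0.3764817449027975), np.float64(0.060790871532559465)]
mouth [[ 514.20851051 -351.33287096  220.        ]]
foot sc [[ 515.27253675 -394.25110581   12.        ]] sd [[ 510.70244808 -402.90971702   12.        ]]
```

View pics/ov.png

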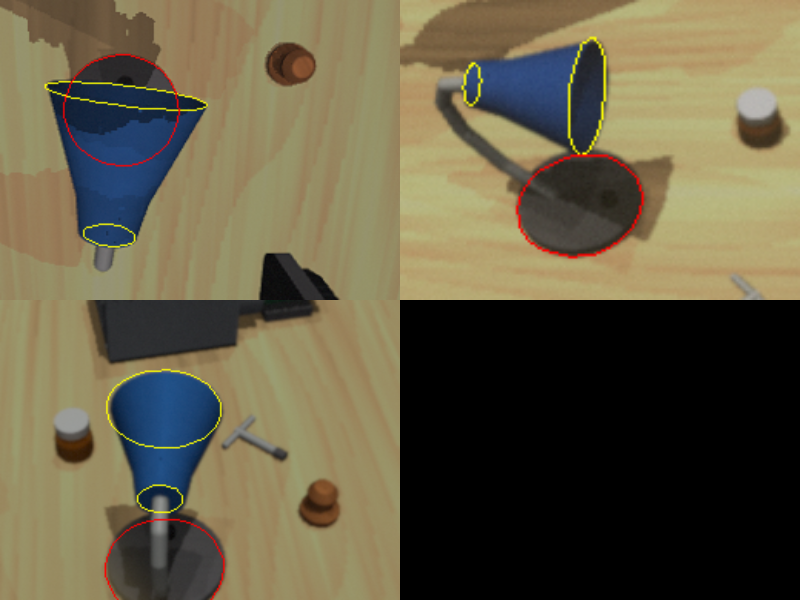

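The overlay fits in all three views: the lamp foot ring and cone lie on it. Now the damper, after refitting the box without the doubtful handle end.

```bash
sed -i 's/r=least_squares(lambda v:(proj(c,pts(v))-uv).ravel()/sel=[0,1,2,3,6,7]\nr=least_squares(lambda v:(proj(c,pts(v))-uv)[sel].ravel()/' fit.py; python3 fit.py|head -2
cat > d.py <<'E'
from h import *
x,y,a,k0=np.load("box.npy")
def E2W(ex,ey,z): return [x+np.cos(a)*ex-np.sin(a)*ey, y+np.sin(a)*ex+np.cos(a)*ey, z]
def knob(k,z,r=70): return E2W(-50+r*np.sin(k),160+r*np.cos(k),z)
E
python3 - <<'E'
from d import *
robot.move_gripper(32,20)
robot.move_ptp(knob(k0,200),down(a-k0))
robot.move_straight(knob(k0,124),120)
print(robot.observe()["wrist_force"].round(1))
robot.move_gripper(20,20); print(robot.observe()["width"],robot.observe()["wrist_force"].round(1))
for k in list(np.arange(k0+.2,1.5,.2))+[1.5,1.58,1.62,1.66]:
    robot.move_straight(knob(k,124),80,ori=down(a-k))
    f=robot.observe()["wrist_force"];t=np.array([np.cos(a-k),np.sin(a-k)]);print(round(k,2),f.round(1),round(f[:2]@t,1))
    if k>1.55 and -(f[:2]@t)>8: break
print(robot.observe()["clock"]); p,c=shot("wrist","k1")
E
```

```text
box [5.4658e+02 7.0322e+01 1.1000e-01 5.0200e-01]
[[-2.4, 1.1], [2.6, -0.1], [0.4, -0.2], [-0.8, 1.0], [-2.7, 8.2], [-1.1, 2.1], [-0.3, -0.1], [0.4, -0.9]]
[0.4 0.4 0.2]
19.706651415578865 [ 0.2 -0.2 -0.1]
0.7 [-0.6 -0.5 -1. ] -0.2
0.9 [-0.3 -0.1 -0.8] -0.2
1.1 [-0.8  1.   0.3] -1.3
1.3 [-0.8  0.6  0.3] -0.8
1.5 [-0.1 -0.5  0.4] 0.4
1.58 [-0.   0.3  0.1] -0.3
1.62 [-1.4  5.2 -0.6] -5.3
1.66 [-3.2 11.7 -2.5] -11.8
10.2333
```

View pics/k1.png

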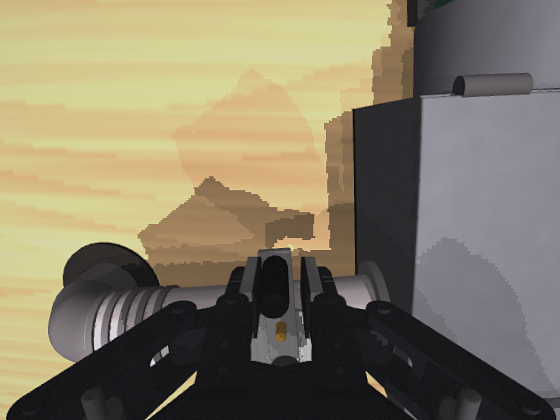

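The lever is at its stop: the push rose to 11.8 N at 1.66 rad commanded. In the picture it lies across the duct with the knob between the fingers at (275,285) px. I retreat and check how far the arm can tilt for the flap arc.

```bash
cat >> d.py <<'E'
def tilt(phi,psi=None):
    psi=a if psi is None else psi
    d=np.array([np.cos(a),np.sin(a),0])
    X=-np.sin(phi)*d+np.array([0,0,-np.cos(phi)]); Z=np.cos(phi)*d+np.array([0,0,-np.sin(phi)])
    Y=np.cross(Z,X); q=Rn.from_matrix(np.c_[X,Y,Z]).as_quat(); return [q[3],q[0],q[1],q[2]],X
def fl(th,g=.3,up=0):
    o,X=tilt(g*th); H=np.array(E2W(100-180*np.cos(th)+42*np.sin(th),0,132+180*np.sin(th)+42*np.cos(th)))
    return H+X*(18.7-up),o
E
python3 - <<'E'
from d import *
robot.move_straight(knob(1.6,124),60,ori=down(a-1.6))
robot.move_gripper(32)
robot.move_straight(knob(1.6,230),150)
for g in (0,.15,.3):
    print(g,[(j is not None and j.round(2).tolist()) for j in (robot.inverse_kinematics(*fl(t,g)) for t in (0,.9,1.75))])
robot.move_gripper(40)
robot.move_ptp(np.array(E2W(-80,0,280)),down(a))
p,c=shot("wrist","f1")
for t in ["damper_knob","flap_handle"]: print(t,[(np.round(r["location"]).tolist(),round(r["score"],2)) for r in robot.find_in(p,t)[:2]])
print("exp",E2W(-80,0,174),knob(1.571,142),robot.observe()["clock"])
q=proj(c,np.array([E2W(-80,e,174) for e in(-45,0,45)]+[knob(1.571,157)])).round().astype(int)
f=c["frame"][...,::-1].copy()
for u in q: cv2.circle(f,tuple(int(i) for i in u),3,(0,0,255),-1)
cv2.imwrite("pics/f1o.png",f)
E
```

```text
0 [[0.19, 0.48, -0.61, 2.22, 0.5, 0.58, -0.68], [0.25, 0.43, -0.67, 1.87, 0.32, 0.95, -0.46], [0.17, 0.63, -0.64, 1.52, 0.4, 1.13, -0.44]]
0.15 [[0.19, 0.48, -0.61, 2.22, 0.5, 0.58, -0.68], [0.25, 0.49, -0.69, 1.78, 0.3, 1.12, -0.44], [0.14, 0.75, -0.66, 1.31, 0.35, 1.47, -0.4]]
0.3 [[0.19, 0.48, -0.61, 2.22, 0.5, 0.58, -0.68], [0.24, 0.56, -0.7, 1.7, 0.28, 1.27, -0.44], [0.1, 0.88, -0.67, 1.12, 0.31, 1.79, -0.4]]
damper_knob [([519.0, 231.0, 116.0], 0.79)]
flap_handle [([545.0, 84.0, 134.0], 0.62)]
exp [np.float64(467.0645920851475), np.float64(61.53337558415016), 174] [np.float64(548.8838098425014), np.float64(231.5364733168036), 142] 13.5667
```

View pics/f1o.png

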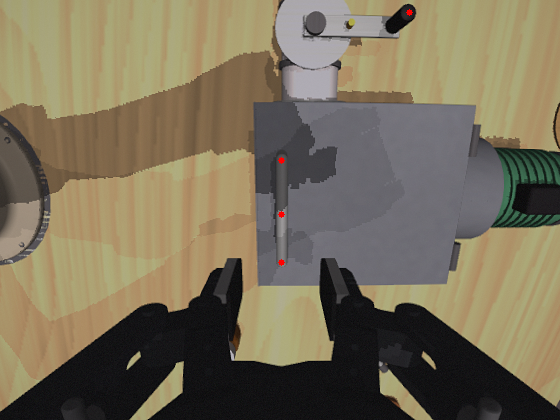

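My predicted marks land on the handle (281,160–262) and on the shut knob at (409,13), with the lever straight across. Now I grasp the handle and swing the flap.

Run:
```python
from d import *
g=.22
P,o=fl(0,g); robot.move_straight(P,150,ori=o); print(robot.observe()["wrist_force"].round(1))
robot.move_gripper(0,30); s=robot.observe(); print(s["width"],s["wrist_force"].round(1))
for th in np.linspace(.15,1.75,11):
    P,o=fl(th,g); robot.move_straight(P,120,ori=o); s=robot.observe(); print(round(th,2),s["wrist_force"].round(1),round(s["width"],1))
print(s["clock"])
robot.move_gripper(24,20); print(robot.observe()["wrist_force"].round(1))
P,o=fl(1.75,g,90); robot.move_straight(P,150,ori=o); print(robot.observe()["wrist_force"].round(1),robot.observe()["clock"])
q=robot.observe()["joint_positions"];print(q.round(2))
shot("scene","f2s"); p,c=shot("side","f2")
pts=[E2W(100-205*np.cos(t)+4*np.sin(t),e,132+205*np.sin(t)+4*np.cos(t)) for t in(1.6,1.75) for e in(-92,92)]
print(proj(c,pts).round())
```

```text
[-0.3  0.2  0. ]
8.837538333181227 [ 2.3 -1.1  5.8]
0.15 [ 4.  -0.  -0.8] 8.9
0.31 [ 2.2  1.2 -0.9] 9.0
0.47 [-3.2 -1.1  2.5] 9.0
0.63 [-7.9 -1.2  8.6] 8.6
0.79 [-12.5  -3.6  17.8] 8.9
0.95 [-9.1 -3.3 22.7] 9.0
1.11 [-3.3 -2.7 21. ] 8.4
1.27 [-0.2 -1.7 18.6] 8.8
1.43 [ 2.4 -1.  14. ] 8.8
1.59 [ 4.6 -0.7  8.2] 8.9
1.75 [4.7 0.1 6.1] 8.2
19.225
[0.4 0.  0.2]
[ 0.3 -0.2 -0.1] 20.275
[ 0.04  0.79 -0.56  1.    0.27  1.81 -0.32]
[[325. 103.]
 [302.  66.]
 [339. 104.]
 [315.  67.]]
```

View pics/f2.png

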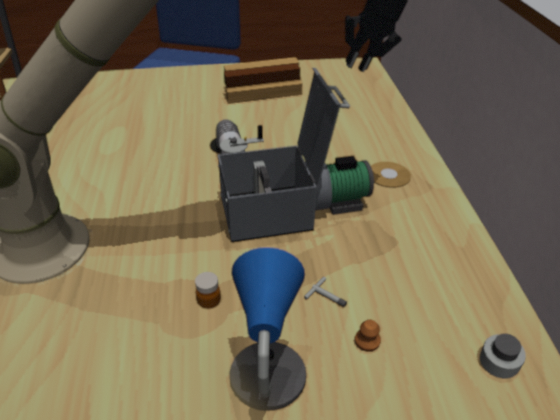

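The flap stands open, with its top edge at (337,104)–(315,70) px matching about 1.75 rad, and the cassette shows in the box. Now I go above the cassette.

Run:
```python
from d import *
s=robot.observe()["tool_pos"]; robot.move_straight([s[0],s[1],460],250)
robot.move_gripper(44)
robot.move_ptp(E2W(0,0,460),down(a))
robot.move_straight(E2W(0,0,270),200)
p,c=shot("wrist","t1"); print(robot.observe()["clock"])
for r in robot.find_in(p,"filter_tab")[:2]+robot.find_in(p,"filter")[:2]: print(np.round(r["location"],1),r["score"])
print(np.round(E2W(0,0,124),1))
f=c["frame"][...,::-1].copy()
for u in proj(c,[E2W(i,e,124) for e in(-25,25) for i in(-7,7)]+[E2W(i,e,99) for e in(-65,65) for i in(-7,7)]): cv2.circle(f,tuple(int(round(i)) for i in u),2,(0,0,255),-1)
cv2.imwrite("pics/t1o.png",f)
```

```text
Traceback (most recent call last):
workcell.PlanningError: the arm cannot follow that straight line within its joint ranges
```

Run:
```python
from d import *
s=robot.observe()["tool_pos"]; print(s.round()); robot.move_straight([s[0],s[1],420],250,ori=down(a))
robot.move_gripper(44)
robot.move_straight(E2W(0,0,400),250)
robot.move_straight(E2W(0,0,270),200)
p,c=shot("wrist","t1"); print(robot.observe()["clock"],robot.observe()["joint_positions"].round(2))
for r in robot.find_in(p,"filter_tab")[:2]+robot.find_in(p,"filter")[:2]: print(np.round(r["location"],1),r["score"])
print(np.round(E2W(0,0,124),1))
f=c["frame"][...,::-1].copy()
for u in proj(c,[E2W(i,e,124) for e in(-25,25) for i in(-7,7)]+[E2W(i,e,99) for e in(-65,65) for i in(-7,7)]): cv2.circle(f,tuple(int(round(i)) for i in u),2,(0,0,255),-1)
cv2.imwrite("pics/t1o.png",f)
```

```text
[745.  92. 367.]
23.0417 [ 0.23  0.41 -0.63  1.93  0.3   0.9  -0.44]
[548.2  82.8  99.1] 0.87
[544.3  78.4  96.9] 0.92
[518.  228.2 114.6] 0.56
[546.6  70.3 124. ]
```

View pics/t1o.png

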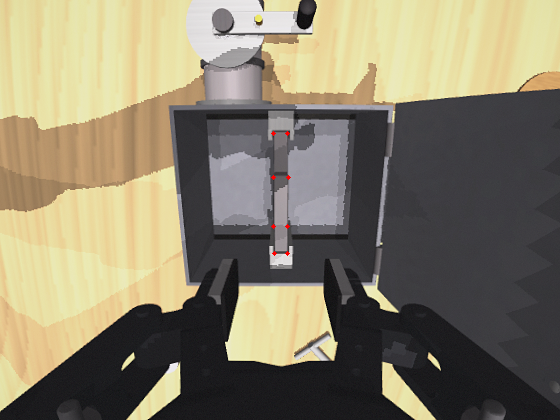

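The model marks fit the cassette: frame ends at (281,130)/(281,252), tab at 177–226. Grasp and lift.

```bash
cat >> d.py <<'E'
lx,ly,la=np.load("lamp.npy")[:3]
def lampP(d,z,s=0): return [lx+np.cos(la)*(50+d)-np.sin(la)*s, ly+np.sin(la)*(50+d)+np.cos(la)*s, z]
E
python3 - <<'E'
from d import *
robot.move_straight(E2W(0,0,93),120); print(robot.observe()["wrist_force"].round(1))
robot.move_gripper(0,50); s=robot.observe(); print(s["width"],s["wrist_force"].round(1))
robot.move_straight(E2W(0,0,125),60); print(robot.observe()["wrist_force"].round(1))
robot.move_straight(E2W(0,0,275),150); s=robot.observe(); print(s["wrist_force"].round(1),s["width"],s["clock"])
print(s["joint_positions"].round(2))
for psi in(la,la-np.pi):
    j=robot.inverse_kinematics(lampP(180,275),down(psi)); print(psi,None if j is None else j.round(2))
p,c=shot("wrist","g1"); shot("side","g1s")
E
```

```text
[ 0.5 -0.1  0.6]
13.541297809064222 [-0.3 -1.3  5.4]
[-0.3  1.  -2.5]
[-0.8 -0.  -1.7] 13.503993270673405 26.975
[ 0.24  0.4  -0.64  1.92  0.3   0.91 -0.44]
1.4498227664807204 [ 0.87  0.5  -0.95  1.89  0.49  1.    1.15]
-1.6917698871090727 [ 0.32  0.36 -0.15  1.92  0.07  0.87 -1.56]
```

Run:
```python
from d import *
o=down(la-np.pi)
robot.move_ptp(lampP(180,275),o); 
robot.move_straight(lampP(83,261.3),100); robot.hold(.5)
s=robot.observe();print(s["tool_pos"].round(1),np.round(lampP(83,261),1),s["wrist_force"].round(1),s["width"],s["clock"])
A=[]
cs={}
for n in("side","scene","wrist"):
    p,c=shot(n,"z"+n); f=c["frame"][...,::-1].copy(); cs[n]=p
    M=np.array([lampP(83+i,z,e) for e,z in((-65,172.5),(65,172.5),(65,267.5),(-65,267.5)) for i in(-7,7)])
    for u in proj(c,M):
        if n!="wrist": cv2.circle(f,tuple(int(round(i)) for i in u),1,(0,0,255),-1)
    if n=="wrist": A.append(cv2.resize(f,(400,300)))
    else:
        u,w=proj(c,lampP(60,200))[0].astype(int); u=max(u-100,0);w=max(w-75,0); A.append(cv2.resize(f[w:w+150,u:u+200],(400,300)))
    for t in("damper_knob","filter","filter_mid"): print(n,t,[(np.round(r["location"]).tolist(),round(r["score"],2)) for r in robot.find_in(p,t)[:2]])
B=cv2.resize(cv2.imread("pics/zside.png")[60:270,180:460],(400,300))
cv2.imwrite("pics/z.png",np.vstack([np.hstack(A[:2]),np.hstack([A[2],B])]))
print(np.round(lampP(83,220)))
```

```text
[ 524.2 -268.9  261.3] [ 524.2 -268.9  261. ] [-0.1 -0.6 -1.8] 13.558450541161138 29.7417
side damper_knob [([485.0, 218.0, 117.0], 0.57)]
side filter [([533.0, -273.0, 238.0], 0.94)]
side filter_mid [([539.0, -271.0, 239.0], 0.76)]
scene damper_knob [([515.0, 230.0, 122.0], 0.79), ([517.0, -396.0, 137.0], 0.3)]
scene filter [([553.0, -267.0, 228.0], 0.79)]
scene filter_mid [([552.0, -264.0, 229.0], 0.78)]
wrist damper_knob [([552.0, -268.0, 282.0], 0.54)]
wrist filter [([546.0, -275.0, 280.0], 0.8)]
wrist filter_mid [([550.0, -270.0, 282.0], 0.71)]
[ 524. -269.  220.]
```

View pics/z.png

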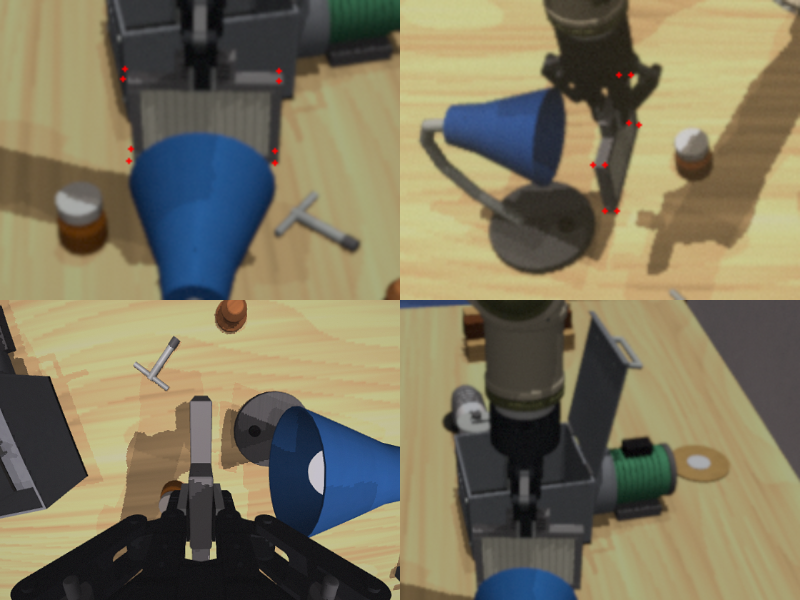

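The cassette is in front of the mouth and square to it. In the side view its edges (137…281) sit about 5 display px right of my marks (128…277), which means it is held some mm off centre. I check that at a larger scale.

Run:
```python
from d import *
A=[]
M=np.array([lampP(83+i,267.5,e) for e in(-65,) for i in(-7,7)]+[lampP(83+i,292.5,e) for e in(-25,) for i in(-7,7)])
c=load("zwrist"); print(proj(c,M).round(1))
def crop(c,u,w,W,H,k,pts):
    f=cv2.resize(c["frame"][w:w+H,u:u+W][...,::-1],None,fx=k,fy=k,interpolation=cv2.INTER_CUBIC)
    for q in proj(c,pts): cv2.circle(f,tuple(int(round((q[i]+.5-(u,w)[i])*k)) for i in(0,1)),2,(0,0,255),-1)
    return f
a1=crop(c,230,110,100,150,4,M)
c=load("zside"); M=np.array([lampP(83-7,z,e) for e in(-65,65) for z in(200,230,260,267.5)]); q=proj(c,M); print(q.round(1))
u,w=q.min(0).astype(int)-15
a2=crop(c,u,w,100,75,4,M)
c=load("zscene"); M=np.array([lampP(83+i,172.5,e) for e in(-65,65) for i in(-7,7)]+[lampP(83+i,267.5,-65) for i in(-7,7)]);q=proj(c,M);u,w=q.mean(0).astype(int)-[50,40]
a3=crop(c,u,w,100,75,4,M)
cv2.imwrite("pics/zz.png",np.hstack([a1,np.vstack([a2,a3])]))
```

```text
[[294.7 145. ]
 [262.5 144.9]
 [295.9 253.3]
 [260.4 253.2]]
[[304.7 250.3]
 [305.3 237.6]
 [306.  224.3]
 [306.1 220.9]
 [230.2 249.5]
 [229.3 236.8]
 [228.3 223.5]
 [228.1 220.1]]
```

View pics/zz.png

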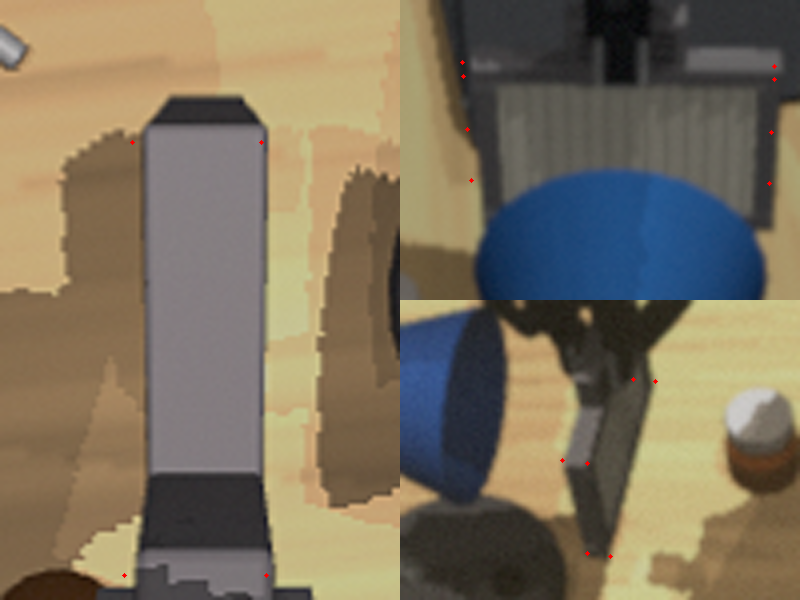

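The zoom shows the cassette about 3 mm too far toward world +x and about 3 mm low (wrist end edge at 125 vs the mark at 142; side face shifted). It is upright and square. I correct by that much, hold, check, and hand in.

Run:
```python
from d import *
robot.move_straight(lampP(83,264.3,3),30); robot.hold(1.0)
s=robot.observe();print(s["tool_pos"].round(1),np.abs(s["joint_vel"]).max().round(4),s["wrist_force"].round(1),s["width"].round(2))
p,c=shot("scene","end")
for t in("damper_knob","flap","filter","jar"): print(t,[(np.round(r["location"]).tolist(),round(r["score"],2)) for r in robot.find_in(p,t)[:1]])
print(robot.observe()["clock"]); robot.job_done()
```

```text
Traceback (most recent call last):
AttributeError: 'float' object has no attribute 'round'
```

Run:
```python
from d import *
s=robot.observe();print(s["tool_pos"].round(1),np.abs(s["joint_vel"]).max().round(4),s["wrist_force"].round(1),s["width"])
p,c=shot("scene","end")
for t in("damper_knob","flap","filter","jar"): print(t,[(np.round(r["location"]).tolist(),round(r["score"],2)) for r in robot.find_in(p,t)[:1]])
print(robot.observe()["clock"]); robot.job_done()
```

```text
[ 521.2 -268.6  264.3] 0.0009 [-0.1 -0.2 -1.4] 13.45552719680367
damper_knob [([513.0, 229.0, 120.0], 0.62)]
flap [([672.0, 84.0, 283.0], 0.57)]
filter [([551.0, -268.0, 232.0], 0.65)]
jar []
31.8833
the job is handed in; nothing more can be done
```

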